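Point out the jar without a lid and log it

TASK

One of the four jars in the tray has come through without its lid: show it to the overhead camera by pointing at it, holding the fingertips straight above the middle of its open mouth, two or three centimetres clear of the rim, still for two seconds. Then log it by pressing the large button on the control box all the way down, let it spring back and move clear. Do not touch or lift any jar, do not dip low over the jars that have lids, and leave the small button and everything else on the bench alone.

Things in the scene. Friction and masses are not known exactly. Their poses are not given: they have to be found in the camera images.
- tray: grey open tray, 220 x 220 mm, 22 mm high, fixed, with low dividers making 2 x 2 cells, one jar standing in each; origin under its centre on the bench, x and y along its sides. Which jar stands in which cell varies
- open_jar: white plastic jar without a lid, 60 mm across, 100 mm tall, standing loose on the tray floor 4 mm above the bench; neck 52 mm across outside, 45 mm open inside; origin at the centre of its underside, z up
- open_jar_mouth (a point): centre of the open jar's mouth, level with the rim, 104 mm above the bench
- lidded_jar1: white plastic jar, 60 mm across, closed with a white ribbed lid 59 mm across, 104 mm tall with the lid, standing loose in the tray; origin at the centre of its underside, z up
- lidded_jar2: white plastic jar, 60 mm across, closed with a white ribbed lid 59 mm across, 104 mm tall with the lid, standing loose in the tray; origin at the centre of its underside, z up
- lidded_jar3: white plastic jar, 60 mm across, closed with a white ribbed lid 59 mm across, 104 mm tall with the lid, standing loose in the tray; origin at the centre of its underside, z up
- lidded_jar1_top (a point): centre of the top of that jar's lid, 108 mm above the bench
- lidded_jar2_top (a point): centre of the top of that jar's lid, 108 mm above the bench
- lidded_jar3_top (a point): centre of the top of that jar's lid, 108 mm above the bench
- control_box: aluminium box fixed on the bench, 100 x 170 mm, 50 mm high, origin under its centre; on its top two round black push buttons, the large one 42 mm to the +y side of its centre and the small one 42 mm to the -y side (its own axes)
- large_button (a joint): travel of the large button (42 mm across): 0 released, 0.006 m fully down; springs back by itself; about 4 N holds it fully down; pressed straight down
- large_button_top (a point): centre of the large button's top face (moves with it); press here from above
- small_button (a joint): travel of the small button (20 mm across): 0 released, 0.005 m fully down; not to be pressed
- small_button_top (a point): centre of the small button's top face
- spare_lid: white ribbed jar lid, 59 mm across, 18 mm high, lying loose on the bench between the tray and the control box; origin at the centre of its underside; leave it alone
- scraper: spatula-like scraper lying on the bench to the left of the tray, about 250 mm long, steel blade and wooden handle; leave it alone
- spray_bottle: white bottle, 60 mm across, 170 mm tall, standing to the right of the control box; leave it alone
Not all that is in view belongs to the job. Leave any red look-alike of the lidded_jar2 alone. Leave any orange look-alike of the open_jar alone.

How it is judged:
On the way, in this order (a step that is already met when the one before it is completed fails the run):
1. the fingers point at the open jar: held over the middle of its mouth (grasp point within 22 mm sideways and 20 to 65 mm above the rim, so that the tips are clear of it) for 1.5 s (horizontal distance between the grasp point and open_jar_mouth below 0.022 m and z of the grasp point in the frame of open_jar_mouth between 0.02 and 0.065 m), for 1.5 s.
2. the large button is pressed down by more than 4.5 mm by the fingers (value of joint large_button above 0.0045 m and contact force between the fingers and large_button above 0.5 N), for 0.05 s.
At the end, for the whole second after the job is handed in: after the pointing and the press: both buttons are up again (within 1.5 mm), all four jars stand upright and at rest within 8 mm of where they started, and the spare lid, scraper and spray bottle lie within 12 mm of where they started (value of joint each of large_button, small_button below 0.0015 m and distance of each of open_jar, lidded_jar1, lidded_jar2, lidded_jar3 from where it was at the start of the episode below 0.008 m and angle between each of open_jar, lidded_jar1, lidded_jar2, lidded_jar3's own z axis and vertical below 0.1 rad and linear speed of each of open_jar, lidded_jar1, lidded_jar2, lidded_jar3 below 0.02 m/s and distance of each of spare_lid, scraper, spray_bottle from where it was at the start of the episode below 0.012 m); the robot touches nothing.
It fails at once if the robot touches a jar (contact force between any of the fingers, the arm and open_jar above 0.3 N or contact force between any of the fingers, the arm and lidded_jar1 above 0.3 N or contact force between any of the fingers, the arm and lidded_jar2 above 0.3 N or contact force between any of the fingers, the arm and lidded_jar3 above 0.3 N).
It fails at once if a jar is shifted, lifted or tipped (distance of any of open_jar, lidded_jar1, lidded_jar2, lidded_jar3 from where it was at the start of the episode above 0.008 m or angle between any of open_jar, lidded_jar1, lidded_jar2, lidded_jar3's own z axis and vertical above 0.15 rad).
It fails at once if a jar that has its lid is pointed at (fingers brought low over its lid) ((horizontal distance between the grasp point and lidded_jar1_top below 0.025 m and z of the grasp point in the frame of lidded_jar1_top below 0.05 m) or (horizontal distance between the grasp point and lidded_jar2_top below 0.025 m and z of the grasp point in the frame of lidded_jar2_top below 0.05 m) or (horizontal distance between the grasp point and lidded_jar3_top below 0.025 m and z of the grasp point in the frame of lidded_jar3_top below 0.05 m)).
It fails at once if the small button is pressed (value of joint small_button above 0.002 m).
It fails at once if the spare lid, scraper or spray bottle is moved (distance of any of spare_lid, scraper, spray_bottle from where it was at the start of the episode above 0.012 m).
It also fails if it takes over 43 s, if anything falls off the work surface, if the arm or the gripper's body presses on something with over 40 N, if the wrist force passes 120 N, or if a joint passes its speed limit or range.

ROBOT

A 6-joint arm with a two-finger parallel gripper is mounted at the origin on the work surface. World frame = base frame: x ahead of the robot, y to its left, z up, the work surface at z = 0. Lengths are in m, angles in rad, forces in N, time in s.
With the tool pointing down it reaches from about 0.35 to 0.975 m from the base axis. Payload 4.9 kg.
Tool frame: the origin (TCP) lies at the very end of the fingers, on their centre line; the grasp point (between the pads) lies 19 mm behind it; x points along the fingers, y is the direction in which the jaws open and shut, and the axes are right-handed (so a half turn about x gives the same grasp; the last joint's range is limited). The gripper opens to 85 mm and grips with 20 to 120 N. Pads are 22 mm wide; open, the fingers measure 114 mm over their backs; the gripper's body (76 mm by 85 mm) begins 54 mm behind the grasp point. The pads swing forward as they close: fully open they stand 13 mm farther back than shut.
Start: joints at [-1.368, 0.053, 1.613, -0, 1.476, -0.119], TCP at [0.198, -0.593, 0.231] pointing down, gripper open.
Joint ranges: [-3.01, 3.01], [-1.01, 2.22], [0.06, 2.58], [-1.02, 4.17], [0.09, 2.62], [-3.14, 3.14]. Speed limits (rad/s): [2.57, 2.57, 3.14, 3.14, 3.14, 3.14].

INTERFACE

Orientations are given as a rotation vector (axis times angle).
In Python, from station import ctrl, get_image, calibration, finish_job, search_frame, cut_out, mark_of gives the robot as it stands. The module is installed in compiled form; this text tells all that it offers.
- The arm moves only by the tool arm_command, never from a script. Its argument "plan" is a list that holds one entry, the list of rows, each a list of 7 numbers: the shift along the tool's x, y, z in m, then the turn, a rotation vector about the tool's x, y, z in degrees, then the finger opening in m, from 0 to 0.0854. A call has 1 to 20 rows; each row shifts and turns the pose as measured when the row begins, along the tool's axes as they then stand; what a row does not reach is not made up. A row lasts 1/12 s, in which the tool goes at most 41.7 mm and 7.16 degrees, less where a joint would pass 70% of its speed; a pose out of reach is approached as far as the arm can. A call with a gripper value outside its range is refused whole. The fingers move at their own pace and stop on an object; "squeeze" is the grip in N (left out, the last holds). Time passes only in rows, so rows that do not move let the fingers close. It gives the time, the measured TCP pose, the force and the opening at its end, in the units of the state.
- ctrl.get_obs(): the state, without advancing time (a new reading comes with each control period).
- get_image(name): name is "scene" or "side" or "wrist"; returns the picture (480x640x3 uint8, red, green, blue); there is no depth.
- calibration(name): a dict with "fx", "fy", "cx", "cy" (pixels), "cam_to_world" (4x4, takes a point from camera to world coordinates); the wrist camera has in their place "hand_eye" (4x4, takes a point from camera to tool coordinates, whose origin is the TCP and whose axes are the tool frame's). Camera axes: x right, y down, z forward; pixel columns grow to the right and rows downward; lengths in m; the calibration is good to about 2 mm. A picture is of the moment at which its call begins: read the wrist's pose just before it. calibration takes no time and is no camera call.
- finish_job(): hands the job in, once; it reports no verdict.
Trained networks look in the newest picture that a camera, given by its name, has taken for a name from the list of things; names that differ only in an ending like _2 or _b are one class to them, and where a whole thing is asked for, a point or a joint stands for the part that bears it (a point fixed in the world has none). Each returns a list of dicts, best first, with "conf" (0 to 1); they miss things now and then, are a little off and sometimes report something else, mostly with a low value. They report only what shows in the picture. A call takes as long as a camera call. They do not tell look-alikes from the thing itself.
- search_frame(camera, thing): "at" ([x, y, z] in m, in the coordinates of the camera as it stood for that picture, good to about 4 mm: the middle of the surface that is visible of it).
- cut_out(camera, thing): "mask" (480x640 bool, what is visible of it).
- mark_of(camera, thing): "at" ([x, y, z] in m, in the coordinates of the camera as it stood for that picture, good to about 4 mm: a listed point, or the origin of a listed thing).
The state is a dict: "t": time; "q": joint angles; "dq": joint speeds; "effort": joint torques, N m; "tool_pos": TCP position; "tool_rot": TCP orientation; "contact_force": force on the tool from outside, world axes, zero at the start; "wrist_torque": the same for the moment, N m; "opening": finger opening in m.
Only numpy, scipy, OpenCV 4.12 (cv2) and the standard library are available. Lean on these libraries where they do the work, as an engineer would, in place of code of your own. Each camera call takes 0.05 s, during which the arm holds its last target. There are 200 camera calls.

## Working session

There is one attempt and no reset: what is moved stays moved. The work goes in short steps, Python scripts to look and compute and a tool call to move; the robot and the scene stay as the last step left them, time stands still between calls to the robot, and variables do not carry over. Pictures are saved under pics/ and viewed, about 8 in all and at most 12, crops included, and the job is handed in when it is done.

Besides the shell and the picture viewer there is one more tool, called after "Call:" by a JSON object that holds its "fn" and its "kwargs", one argument or row to a line. arm_command: Moves the arm, as the interface text tells. Its arguments: {"type":"object","properties":{"plan":{"type":"array","items":{"type":"array","items":{"type":"array","items":{"type":"number"}}}},"squeeze":{"type":"number"}},"required":["plan"]}

```bash
mkdir -p pics; cat > h.py <<'E'
import numpy as np, cv2
from station import *
from scipy.spatial.transform import Rotation as R
def c2w(cam):
    c=calibration(cam)
    if 'cam_to_world' in c: return c,np.array(c['cam_to_world'])
    o=ctrl.get_obs(); T=np.eye(4); T[:3,:3]=R.from_rotvec(o['tool_rot']).as_matrix(); T[:3,3]=o['tool_pos']
    return c,T@np.array(c['hand_eye'])
def find(f,cam,thing,minc=.2):
    c,T=c2w(cam)
    for d in f(cam,thing):
        if d['conf']<minc: continue
        p=np.array(d['at']); w=T[:3,:3]@p+T[:3,3]
        print(cam,thing,round(d['conf'],2),w.round(3),'px',int(c['fx']*p[0]/p[2]+c['cx']),int(c['fy']*p[1]/p[2]+c['cy']))
def save(cam,n,crop=None,s=1):
    im=get_image(cam)
    if crop: im=im[crop[1]:crop[3],crop[0]:crop[2]]
    cv2.imwrite(f'pics/{n}.png',cv2.resize(im[:,:,::-1],None,fx=s,fy=s,interpolation=cv2.INTER_CUBIC))
E
python3 - <<'E'
from h import *
o=ctrl.get_obs(); print(o['t'],o['tool_pos'],o['tool_rot'],o['opening'])
for cam in ['scene','side']:
    save(cam,cam)
    print(np.array(calibration(cam)['cam_to_world']).round(2)[:3,3])
    for t in ['open_jar_mouth','lidded_jar1_top','large_button_top','small_button_top','spray_bottle','spare_lid','tray']: find(mark_of,cam,t)
E
```

```text
0.0 [ 0.19754604 -0.59229699  0.230052  ] [ 2.04826319  0.33456562 -2.04839014] 0.08529365540792472
[ 1.36 -0.19  1.06]
scene open_jar_mouth 0.93 [0.758 0.193 0.102] px 435 305
scene open_jar_mouth 0.81 [0.607 0.177 0.105] px 404 248
scene open_jar_mouth 0.5 [0.492 0.098 0.002] px 351 246
scene open_jar_mouth 0.36 [0.603 0.081 0.108] px 359 253
scene lidded_jar1_top 0.69 [0.605 0.081 0.108] px 360 254
scene large_button_top 0.57 [ 0.584 -0.249  0.071] px 203 284
scene small_button_top 0.41 [ 0.573 -0.327  0.072] px 164 286
scene spray_bottle 0.91 [ 0.563 -0.435  0.   ] px 119 312
scene spare_lid 0.97 [ 0.46  -0.077  0.002] px 275 248
scene tray 0.66 [0.556 0.138 0.004] px 375 263
[0.37 0.9  0.83]
side open_jar_mouth 0.93 [0.757 0.191 0.102] px 217 288
side open_jar_mouth 0.6 [0.605 0.186 0.102] px 281 294
side lidded_jar1_top 0.66 [0.598 0.085 0.105] px 294 264
side large_button_top 0.48 [ 0.585 -0.248  0.071] px 323 204
side small_button_top 0.6 [ 0.574 -0.329  0.072] px 331 190
side spray_bottle 0.64 [ 0.562 -0.432 -0.   ] px 339 193
side spare_lid 0.85 [ 0.458 -0.081 -0.003] px 357 261
side tray 0.97 [ 0.548  0.135 -0.002] px 311 313
```

View pics/scene.png

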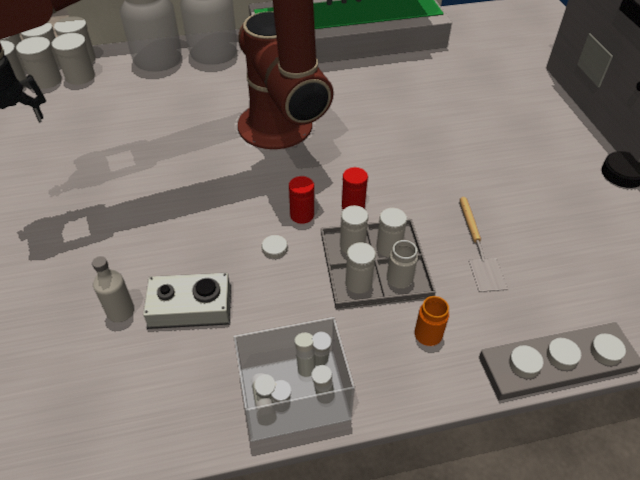

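View pics/side.png

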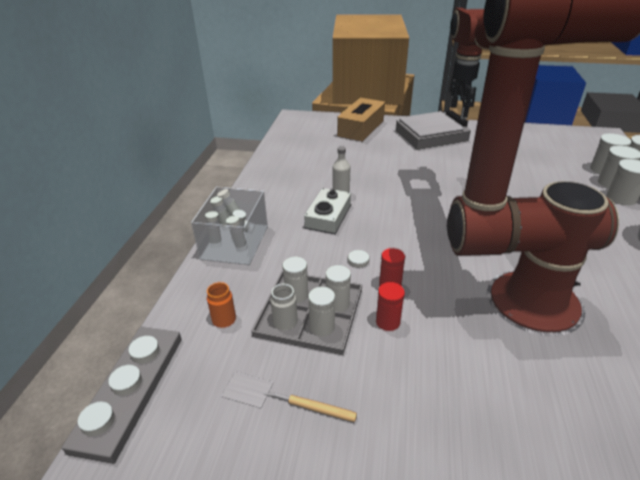

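The open white jar is at scene px (404,248), front-right cell. Things it could be taken for are the orange open jar (435,305), the lidded white jars (353,215), (392,218) and (360,254), and the red jars (302,185) and (355,175). I choose (404,248) and check it in a close crop.

```bash
python3 - <<'E'
from h import *
a=cv2.imread('pics/scene.png')[190:310,310:450]; b=cv2.imread('pics/side.png')[245:350,240:380]
cv2.imwrite('pics/crop.png',np.hstack([cv2.resize(a,(400,343),interpolation=2),cv2.resize(b,(400,343),interpolation=2)]))
M=R.from_rotvec(ctrl.get_obs()['tool_rot']).as_matrix();print(M.round(3))
T=np.array(ctrl.get_obs()['tool_pos'])
for w in ([.605,.181,.27],): print('tool delta',M.T@(np.array(w)-T))
print(np.array(calibration('wrist')['hand_eye']).round(3))
E
```

```text
[[ 0.     0.316 -0.949]
 [-0.    -0.949 -0.316]
 [-1.     0.    -0.   ]]
tool delta [-0.03869011 -0.60537331 -0.63116648]
[[ 0.001 -0.27   0.963 -0.143]
 [ 1.     0.001 -0.001  0.   ]
 [-0.001  0.963  0.27  -0.068]
 [ 0.     0.     0.     1.   ]]
```

View pics/crop.png

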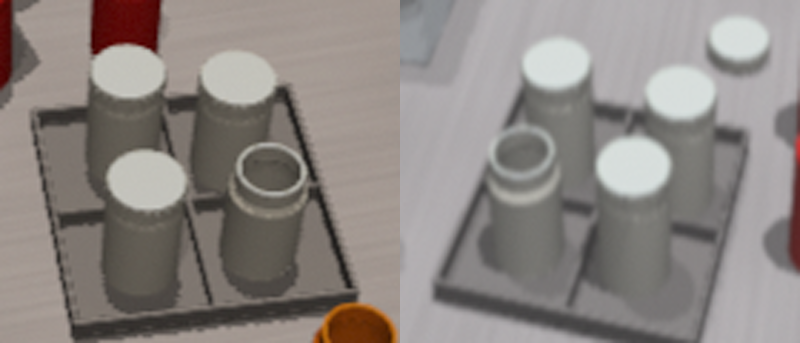

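The crop confirms it: dark mouth and visible neck ring at scene px (405,249) and side px (283,291), and the other three jars carry lids.

Call:
{"fn": "arm_command", "kwargs": {
  "plan": [
    [[-0.03, 0, 0, 0, 0, 0, 0], [-0.02, -0.01, -0.01, 0, 0, 0, 0], [0, -0.0275, -0.0287, 0, 0, 0, 0], [0, -0.0275, -0.0287, 0, 0, 0, 0], [0, -0.0275, -0.0287, 0, 0, 0, 0], [0, -0.0275, -0.0287, 0, 0, 0, 0], [0, -0.0275, -0.0287, 0, 0, 0, 0], [0, -0.0275, -0.0287, 0, 0, 0, 0], [0, -0.0275, -0.0287, 0, 0, 0, 0], [0, -0.0275, -0.0287, 0, 0, 0, 0], [0, -0.0275, -0.0287, 0, 0, 0, 0], [0, -0.0275, -0.0287, 0, 0, 0, 0], [0, -0.0275, -0.0287, 0, 0, 0, 0], [0, -0.0275, -0.0287, 0, 0, 0, 0], [0, -0.0275, -0.0287, 0, 0, 0, 0], [0, -0.0275, -0.0287, 0, 0, 0, 0], [0, -0.0275, -0.0287, 0, 0, 0, 0], [0, -0.0275, -0.0287, 0, 0, 0, 0], [0, -0.0275, -0.0287, 0, 0, 0, 0], [0, 0, 0, 0, 0, 0, 0]]
  ]
}}

```text
t: 2.47
tool_pos: [0.5323, 0.0431, 0.2866]
tool_rot: [2.062, 0.317, -2.037]
contact_force: [0.0, 0.2, 0.0]
opening: -0.0
```

```bash
cat >> h.py <<'E'
def delta(w):
    o=ctrl.get_obs(); M=R.from_rotvec(o['tool_rot']).as_matrix()
    print('t',o['t'],'tcp',np.round(o['tool_pos'],4),'F',np.round(o['contact_force'],1),'open',round(o['opening'],4),'x',M[:,0].round(3))
    print('delta',(M.T@(np.array(w)-o['tool_pos'])).round(4))
def tri(obs):
    A=np.zeros((3,3));b=np.zeros(3)
    for cam,u,v in obs:
        c,T=c2w(cam); d=T[:3,:3]@[(u-c['cx'])/c['fx'],(v-c['cy'])/c['fy'],1]; d/=np.linalg.norm(d)
        P=np.eye(3)-np.outer(d,d); A+=P; b+=P@T[:3,3]
    return np.linalg.solve(A,b)
E
python3 - <<'E'
from h import *
print(tri([('scene',404.9,248.8),('side',282.7,291.5)]))
delta([.605,.181,.28])
save('wrist','w1')
for t in ['open_jar_mouth','lidded_jar1_top']: find(mark_of,'wrist',t)
E
```

```text
[0.60503236 0.17875388 0.10270735]
t 2.4667 tcp [0.5323 0.0431 0.2866] F [0.  0.2 0. ] open -0.0 x [ 0.013 -0.004 -1.   ]
delta [ 0.007  -0.1089 -0.1116]
wrist open_jar_mouth 0.96 [0.605 0.172 0.101] px 187 73
wrist lidded_jar1_top 0.89 [0.601 0.079 0.109] px 297 116
```

Call:
{"fn": "arm_command", "kwargs": {
  "plan": [
    [[0, -0.027, -0.028, 0, 0, 0, 0], [0, -0.027, -0.028, 0, 0, 0, 0], [0, -0.027, -0.028, 0, 0, 0, 0], [0, -0.025, -0.027, 0, 0, 0, 0], [0, 0, 0, 0, 0, 0, 0], [0, 0, 0, 0, 0, 0, 0]]
  ]
}}

```text
t: 3.12
tool_pos: [0.6074, 0.166, 0.2867]
tool_rot: [2.072, 0.287, -2.048]
contact_force: [0.4, 0.4, -0.3]
opening: -0.0001
```

```bash
python3 - <<'E'
from h import *
delta([.605,.178,.131])
save('wrist','w2')
for t in ['open_jar_mouth','lidded_jar1_top']: find(mark_of,'wrist',t)
E
```

```text
t 3.1167 tcp [0.6074 0.166  0.2867] F [ 0.4  0.4 -0.3] open -0.0001 x [ 0.013 -0.011 -1.   ]
delta [ 0.1555 -0.0144  0.0003]
wrist open_jar_mouth 0.93 [0.604 0.175 0.104] px 306 215
wrist open_jar_mouth 0.89 [0.758 0.194 0.101] px 339 13
wrist lidded_jar1_top 0.82 [0.598 0.082 0.107] px 408 252
wrist lidded_jar1_top 0.73 [0.603 0.174 0.105] px 307 216
```

View pics/w2.png

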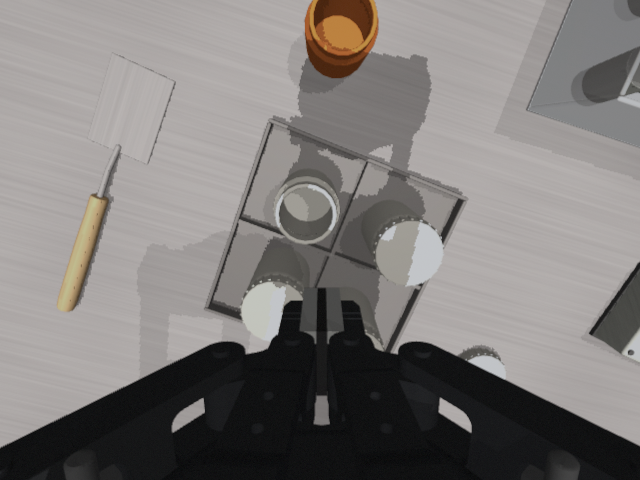

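The open mouth is at px (306,212); the network and my triangulation agree at about (0.6045, 0.177, 0.103). Correct sideways, then descend.

Call:
{"fn": "arm_command", "kwargs": {
  "plan": [
    [[0, -0.0135, 0, 0, 0, 0, 0], [0, 0, 0, 0, 0, 0, 0], [0.03, 0, 0, 0, 0, 0, 0], [0.03, 0, 0, 0, 0, 0, 0], [0.03, 0, 0, 0, 0, 0, 0], [0.02, 0, 0, 0, 0, 0, 0], [0.01, 0, 0, 0, 0, 0, 0], [0, 0, 0, 0, 0, 0, 0], [0, 0, 0, 0, 0, 0, 0]]
  ]
}}

```text
t: 4.02
tool_pos: [0.6045, 0.1721, 0.1701]
tool_rot: [2.091, 0.277, -2.04]
contact_force: [-0.2, 0.1, 0.8]
opening: -0.0
```

```bash
python3 - <<'E'
from h import *
delta([.6045,.177,.131])
for t in ['open_jar_mouth']: get_image('wrist');find(mark_of,'wrist',t)
save('scene','s3',(310,130,450,290),3)
E
```

```text
t 4.0167 tcp [0.6045 0.1721 0.1701] F [-0.2  0.1  0.8] open -0.0 x [ 0.026 -0.01  -1.   ]
delta [ 0.039  -0.0053 -0.0005]
wrist open_jar_mouth 0.84 [0.602 0.173 0.107] px 316 264
```

View pics/s3.png

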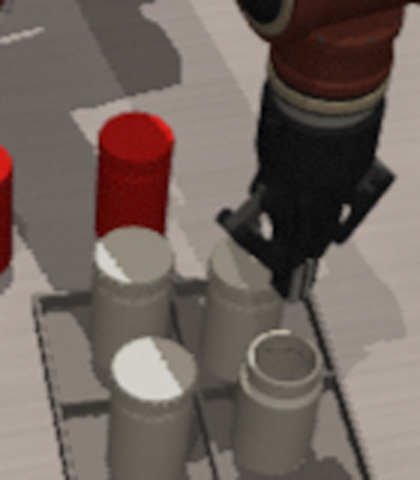

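The shut fingertips are just above and behind the mouth in this view (crop px (297,290), rim at (283,362)), so they are still about 4 cm too high. I go down the rest and hold.

Call:
{"fn": "arm_command", "kwargs": {
  "plan": [
    [[0.015, -0.004, 0, 0, 0, 0, 0], [0.012, -0.001, 0, 0, 0, 0, 0], [0.009, 0, 0, 0, 0, 0, 0], [0, 0, 0, 0, 0, 0, 0], [0, 0, 0, 0, 0, 0, 0]]
  ]
}}

```text
t: 4.58
tool_pos: [0.6077, 0.1782, 0.1366]
tool_rot: [2.102, 0.278, -2.029]
contact_force: [0.5, -0.4, -0.2]
opening: -0.0002
```

```bash
python3 - <<'E'
from h import *
delta([.6045,.177,.131])
save('side','s4',(220,220,380,340),4)
E
```

```text
t 4.5833 tcp [0.6077 0.1782 0.1366] F [ 0.5 -0.4 -0.2] open -0.0002 x [ 0.036 -0.008 -0.999]
delta [0.0055 0.0001 0.0036]
```

View pics/s4.png

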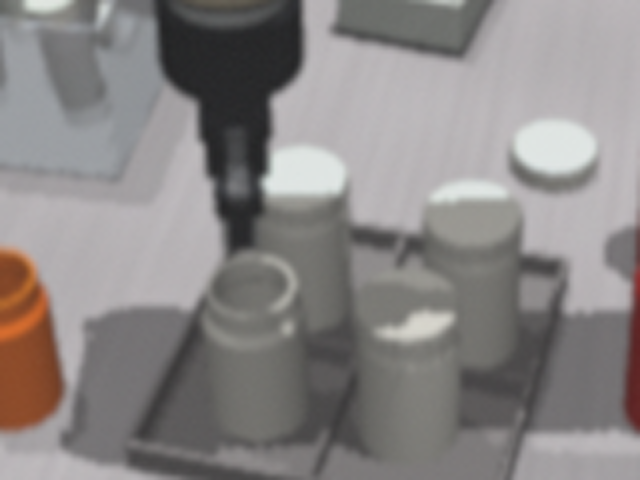

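Call:
{"fn": "arm_command", "kwargs": {
  "plan": [
    [[0.006, 0, 0.003, 0, -2, 0, 0], [0, 0, 0, 0, 0, 0, 0], [0, 0, 0, 0, 0, 0, 0]]
  ]
}}

```text
t: 4.88
tool_pos: [0.6051, 0.1773, 0.1306]
tool_rot: [2.063, 0.272, -2.064]
contact_force: [0.1, -0.2, 0.2]
opening: -0.0001
```

```bash
python3 - <<'E'
from h import *
delta([.6045,.177,.131])
o=ctrl.get_obs()
for cam in ['scene','side']:
  c,T=c2w(cam)
  for p in ([*o['tool_pos']],[.605,.178,.104]):
    q=np.linalg.inv(T)@[*p,1]; print(cam,c['fx']*q[0]/q[2]+c['cx'],c['fy']*q[1]/q[2]+c['cy'])
a=get_image('scene')[190:310,340:480];b=get_image('side')[230:350,210:350]
cv2.imwrite('pics/c5.png',np.hstack([cv2.resize(i,(400,343),interpolation=2) for i in (a,b)])[:,:,::-1])
E
```

```text
t 4.8833 tcp [0.6051 0.1773 0.1306] F [ 0.1 -0.2  0.2] open -0.0001 x [ 0.002 -0.018 -1.   ]
delta [-0.0004  0.0001  0.0006]
scene 405.31344295006556 239.84915799618994
scene 404.1626746335794 248.0325466531036
side 281.5255804454687 282.3657423034173
side 282.2773905755226 291.1947562770009
```

View pics/c5.png

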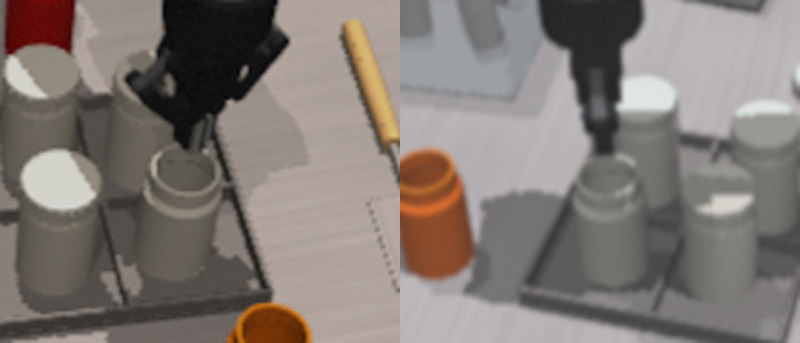

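In both views the tips sit over the mouth: scene (409,242) over the rim at (404,249), side (281,283) over (282,291), within a few mm of the projection. Hold still.

Call:
{"fn": "arm_command", "kwargs": {
  "plan": [
    [[0, 0, 0, 0, 0, 0, 0], [0, 0, 0, 0, 0, 0, 0], [0, 0, 0, 0, 0, 0, 0], [0, 0, 0, 0, 0, 0, 0], [0, 0, 0, 0, 0, 0, 0], [0, 0, 0, 0, 0, 0, 0], [0, 0, 0, 0, 0, 0, 0], [0, 0, 0, 0, 0, 0, 0], [0, 0, 0, 0, 0, 0, 0], [0, 0, 0, 0, 0, 0, 0], [0, 0, 0, 0, 0, 0, 0], [0, 0, 0, 0, 0, 0, 0], [0, 0, 0, 0, 0, 0, 0], [0, 0, 0, 0, 0, 0, 0], [0, 0, 0, 0, 0, 0, 0], [0, 0, 0, 0, 0, 0, 0], [0, 0, 0, 0, 0, 0, 0], [0, 0, 0, 0, 0, 0, 0], [0, 0, 0, 0, 0, 0, 0], [0, 0, 0, 0, 0, 0, 0]]
  ]
}}

```text
t: 6.65
tool_pos: [0.6055, 0.1773, 0.1324]
tool_rot: [2.067, 0.272, -2.061]
contact_force: [0.7, 0.4, -0.6]
opening: 0.0002
```

Call:
{"fn": "arm_command", "kwargs": {
  "plan": [
    [[0, 0, 0, 0, 0, 0, 0], [0, 0, 0, 0, 0, 0, 0], [0, 0, 0, 0, 0, 0, 0], [0, 0, 0, 0, 0, 0, 0], [0, 0, 0, 0, 0, 0, 0], [0, 0, 0, 0, 0, 0, 0], [0, 0, 0, 0, 0, 0, 0], [0, 0, 0, 0, 0, 0, 0], [-0.03, 0, 0, 0, 0, 0, 0], [-0.04, 0, 0, 0, 0, 0, 0], [-0.04, 0, 0, 0, 0, 0, 0], [-0.04, 0, 0, 0, 0, 0, 0], [0, 0, 0, 0, 0, 0, 0], [0, 0, 0, 0, 0, 0, 0]]
  ]
}}

```text
t: 7.82
tool_pos: [0.6025, 0.1795, 0.2845]
tool_rot: [2.058, 0.272, -2.07]
contact_force: [-0.4, -0.5, -1.6]
opening: -0.0002
```

```bash
python3 - <<'E'
from h import *
delta([.584,-.2485,.24])
E
```

```text
t 7.8167 tcp [0.6025 0.1795 0.2845] F [-0.4 -0.5 -1.6] open -0.0002 x [-0.003 -0.019 -1.   ]
delta [0.0526 0.4055 0.1356]
```

Call:
{"fn": "arm_command", "kwargs": {
  "plan": [
    [[0, 0.034, 0.011, 0, 0, 0, 0], [0, 0.034, 0.011, 0, 0, 0, 0], [0, 0.034, 0.011, 0, 0, 0, 0], [0, 0.034, 0.011, 0, 0, 0, 0], [0, 0.034, 0.011, 0, 0, 0, 0], [0, 0.034, 0.011, 0, 0, 0, 0], [0, 0.034, 0.011, 0, 0, 0, 0], [0, 0.034, 0.011, 0, 0, 0, 0], [0, 0.034, 0.011, 0, 0, 0, 0], [0, 0.034, 0.011, 0, 0, 0, 0], [0, 0.034, 0.011, 0, 0, 0, 0], [0, 0.034, 0.011, 0, 0, 0, 0], [0, 0, 0, 0, 0, 0, 0], [0, 0, 0, 0, 0, 0, 0]]
  ]
}}

```text
t: 8.98
tool_pos: [0.5852, -0.266, 0.2784]
tool_rot: [2.048, 0.286, -2.08]
contact_force: [0.6, -0.7, 0.5]
opening: -0.0002
```

```bash
python3 - <<'E'
from h import *
delta([.584,-.2485,.12])
save('wrist','w6')
for t in ['large_button_top','small_button_top','control_box']: find(mark_of,'wrist',t)
E
```

```text
t 8.9833 tcp [ 0.5852 -0.266   0.2784] F [ 0.6 -0.7  0.5] open -0.0002 x [-0.014 -0.012 -1.   ]
delta [ 0.1582 -0.0183 -0.0064]
wrist large_button_top 0.87 [ 0.586 -0.251  0.07 ] px 303 197
wrist large_button_top 0.27 [ 0.454 -0.081  0.001] px 126 256
wrist small_button_top 0.88 [ 0.57  -0.33   0.066] px 382 237
wrist control_box 0.67 [ 0.573 -0.287 -0.002] px 336 207
```

View pics/w6.png

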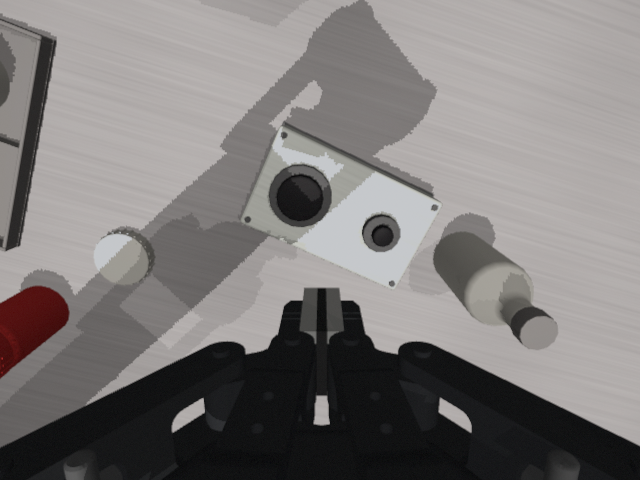

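The large button is at px (300,194) and the small one at (381,234). All views put the large top at about (0.585,-0.2495,0.07).

Call:
{"fn": "arm_command", "kwargs": {
  "plan": [
    [[0, -0.017, -0.007, 0, -0.5, 0, 0], [0, 0, 0, 0, 0, 0, 0], [0.035, 0, 0, 0, 0, 0, 0], [0.035, 0, 0, 0, 0, 0, 0], [0.035, 0, 0, 0, 0, 0, 0], [0.035, 0, 0, 0, 0, 0, 0], [0.02, 0, 0, 0, 0, 0, 0], [0.01, 0, 0, 0, 0, 0, 0], [0, 0, 0, 0, 0, 0, 0], [0, 0, 0, 0, 0, 0, 0]]
  ]
}}

```text
t: 10.02
tool_pos: [0.5906, -0.2385, 0.1102]
tool_rot: [2.035, 0.295, -2.059]
contact_force: [0.7, -0.0, 0.2]
opening: -0.0001
```

```bash
python3 - <<'E'
from h import *
delta([.585,-.2495,.072])
get_image('wrist');find(mark_of,'wrist','large_button_top')
E
```

```text
t 10.0167 tcp [ 0.5906 -0.2385  0.1102] F [ 0.7 -0.   0.2] open -0.0001 x [-0.008 -0.023 -1.   ]
delta [0.0384 0.008  0.0081]
wrist large_button_top 0.59 [ 0.587 -0.251  0.07 ] px 341 285
```

Call:
{"fn": "arm_command", "kwargs": {
  "plan": [
    [[0.015, 0.008, 0.008, 0, 0, 0, 0], [0.01, 0, 0, 0, 0, 0, 0], [0, 0, 0, 0, 0, 0, 0], [0, 0, 0, 0, 0, 0, 0]]
  ]
}}

```text
t: 10.45
tool_pos: [0.5889, -0.2531, 0.0909]
tool_rot: [2.042, 0.285, -2.045]
contact_force: [0.5, -0.4, -0.3]
opening: 0.0002
```

```bash
python3 - <<'E'
from h import *
delta([.585,-.2495,.064])
E
```

```text
t 10.45 tcp [ 0.5889 -0.2531  0.0909] F [ 0.5 -0.4 -0.3] open 0.0002 x [ 0.003 -0.029 -1.   ]
delta [ 0.0268 -0.0054  0.0025]
```

Press slowly, watching the force.

Call:
{"fn": "arm_command", "kwargs": {
  "plan": [
    [[0.008, -0.004, 0.003, 0, 0, 0, 0], [0.006, 0, 0, 0, 0, 0, 0], [0.004, 0, 0, 0, 0, 0, 0], [0.003, 0, 0, 0, 0, 0, 0], [0.003, 0, 0, 0, 0, 0, 0], [0, 0, 0, 0, 0, 0, 0]]
  ]
}}

```text
t: 10.95
tool_pos: [0.5855, -0.2514, 0.0665]
tool_rot: [2.044, 0.283, -2.042]
contact_force: [-1.4, 1.0, 4.4]
opening: 0.0002
```

Call:
{"fn": "arm_command", "kwargs": {
  "plan": [
    [[0.003, 0, 0, 0, 0, 0, 0], [0.003, 0, 0, 0, 0, 0, 0], [0.003, 0, 0, 0, 0, 0, 0], [0, 0, 0, 0, 0, 0, 0]]
  ]
}}

```text
t: 11.28
tool_pos: [0.586, -0.2517, 0.0674]
tool_rot: [2.04, 0.286, -2.046]
contact_force: [-1.9, 0.9, 3.4]
opening: -0.0003
```

Call:
{"fn": "arm_command", "kwargs": {
  "plan": [
    [[0.006, 0, 0, 0, 0, 0, 0], [0.008, 0, 0, 0, 0, 0, 0], [0.008, 0, 0, 0, 0, 0, 0]]
  ]
}}

```text
t: 11.53
tool_pos: [0.5877, -0.2526, 0.0652]
tool_rot: [2.035, 0.29, -2.052]
contact_force: [-23.1, 12.3, 43.7]
opening: -0.0002
```

```bash
python3 - <<'E'
from h import *
delta([.585,-.2495,.064])
save('wrist','w7',(220,200,440,400),3)
E
```

```text
t 11.5333 tcp [ 0.5877 -0.2526  0.0652] F [-23.1  12.3  43.7] open -0.0002 x [-0.004 -0.028 -1.   ]
delta [ 0.0011 -0.0038  0.0016]
```

View pics/w7.png

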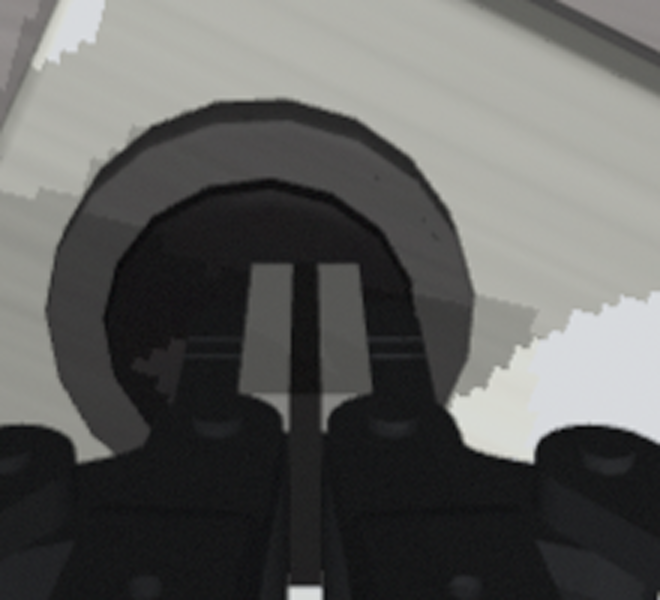

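There is a hard stop at 44 N, with the black button sunk below its collar. But the tips are about 5 mm off-centre towards the image right and may be resting on the collar. I lift, recentre and press once more to be sure.

Call:
{"fn": "arm_command", "kwargs": {
  "plan": [
    [[-0.012, 0, 0, 0, 0, 0, 0], [-0.008, 0, 0, 0, 0, 0, 0], [0, -0.005, -0.001, 0, 0, 1, 0], [0, 0, 0, 0, 0, 0, 0], [0, 0, 0, 0, 0, 0, 0]]
  ]
}}

```text
t: 12.0
tool_pos: [0.5893, -0.2472, 0.0906]
tool_rot: [2.034, 0.265, -2.033]
contact_force: [-0.1, 0.8, 0.7]
opening: -0.0002
```

```bash
python3 - <<'E'
from h import *
delta([.586,-.2500,.064])
save('wrist','w8',(220,200,440,400),3)
E
```

```text
t 12.0 tcp [ 0.5893 -0.2472  0.0906] F [-0.1  0.8  0.7] open -0.0002 x [ 0.008 -0.05  -0.999]
delta [0.0267 0.0003 0.0038]
```

View pics/w8.png

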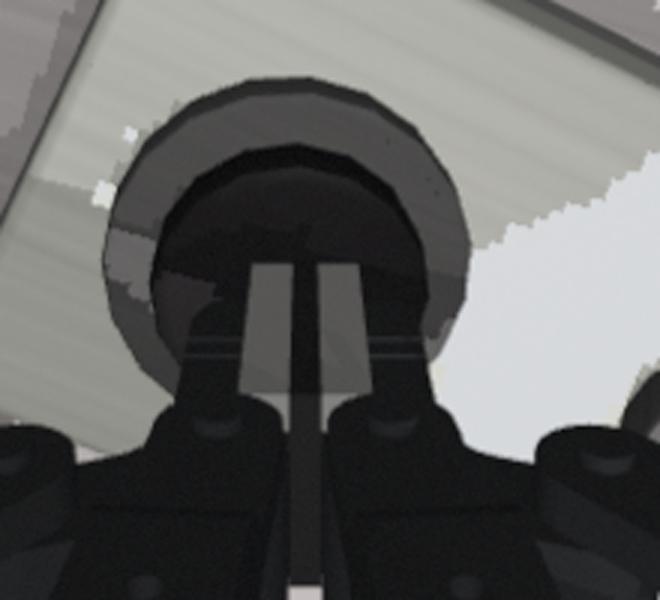

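The button is up again (raised wall visible) and the tips are within about 2 mm of its middle. Level the tool and press.

Call:
{"fn": "arm_command", "kwargs": {
  "plan": [
    [[0, -0.001, 0.003, 0, 0, -2.8, 0], [0, 0, 0, 0, 0, 0, 0], [0.008, 0, 0, 0, 0, 0, 0], [0.006, 0, 0, 0, 0, 0, 0], [0, 0, 0, 0, 0, 0, 0]]
  ]
}}

```text
t: 12.47
tool_pos: [0.5833, -0.2452, 0.0688]
tool_rot: [2.042, 0.323, -2.07]
contact_force: [1.5, 0.2, 2.1]
opening: -0.0002
```

```bash
python3 - <<'E'
from h import *
delta([.586,-.2500,.064])
E
```

```text
t 12.4667 tcp [ 0.5833 -0.2452  0.0688] F [1.5 0.2 2.1] open -0.0002 x [-0.014  0.001 -1.   ]
delta [ 0.0047  0.0054 -0.0011]
```

Call:
{"fn": "arm_command", "kwargs": {
  "plan": [
    [[-0.008, 0.004, -0.001, 0, 0, 0, 0], [0, 0, 0, 0, 0, 0, 0], [0, 0, 0, 0, 0, 0, 0]]
  ]
}}

```text
t: 12.72
tool_pos: [0.5848, -0.248, 0.0753]
tool_rot: [2.039, 0.326, -2.074]
contact_force: [-0.4, 0.4, -0.9]
opening: 0.0003
```

```bash
python3 - <<'E'
from h import *
delta([.586,-.2500,.064])
E
```

```text
t 12.7167 tcp [ 0.5848 -0.248   0.0753] F [-0.4  0.4 -0.9] open 0.0003 x [-0.017  0.002 -1.   ]
delta [ 0.0112  0.0024 -0.0007]
```

Free at z=0.0753 and centred within 2.5 mm; now the full press.

Call:
{"fn": "arm_command", "kwargs": {
  "plan": [
    [[0.006, 0.001, 0, 0, 0, 0, 0], [0.005, 0, 0, 0, 0, 0, 0]]
  ]
}}

```text
t: 12.88
tool_pos: [0.5863, -0.2495, 0.066]
tool_rot: [2.041, 0.323, -2.07]
contact_force: [-2.4, 1.9, 5.1]
opening: -0.0003
```

Call:
{"fn": "arm_command", "kwargs": {
  "plan": [
    [[0.005, 0, 0, 0, 0, 0, 0], [0.005, 0, 0, 0, 0, 0, 0]]
  ]
}}

```text
t: 13.05
tool_pos: [0.5865, -0.2497, 0.0655]
tool_rot: [2.037, 0.326, -2.075]
contact_force: [-15.5, 7.9, 31.1]
opening: -0.0005
```

Call:
{"fn": "arm_command", "kwargs": {
  "plan": [
    [[0.005, 0, 0, 0, 0, 0, 0], [0.005, 0, 0, 0, 0, 0, 0]]
  ]
}}

```text
t: 13.22
tool_pos: [0.5865, -0.2496, 0.0656]
tool_rot: [2.034, 0.329, -2.079]
contact_force: [-11.7, 6.4, 25.1]
opening: -0.0003
```

```bash
python3 - <<'E'
from h import *
delta([.586,-.2500,.064])
save('wrist','w9',(220,200,440,400),3)
E
```

```text
t 13.2167 tcp [ 0.5865 -0.2496  0.0656] F [-11.7   6.4  25.1] open -0.0003 x [-0.023  0.003 -1.   ]
delta [0.0016 0.0002 0.0005]
```

View pics/w9.png

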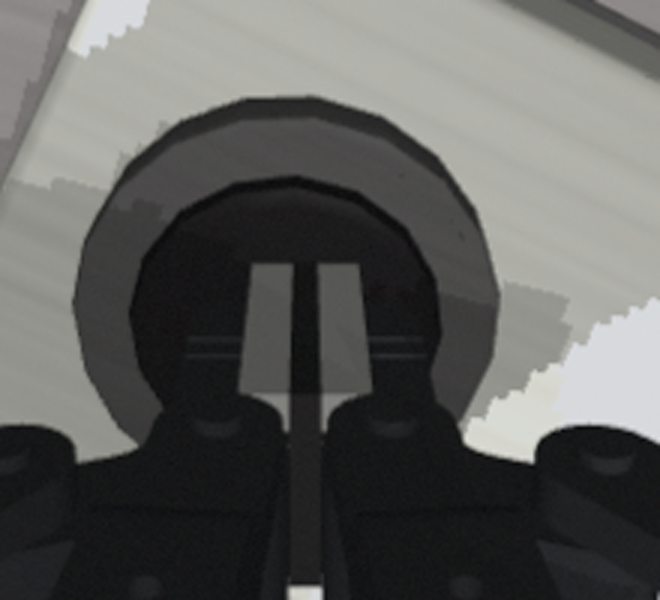

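The tips are centred on the disc, the hard stop is again at z=0.0656 with 25–31 N (4 N needed), and the side wall is sunk. Retreat.

Call:
{"fn": "arm_command", "kwargs": {
  "plan": [
    [[-0.02, 0, 0, 0, 0, 0, 0], [-0.04, 0, 0, 0, 0, 0, 0], [-0.04, 0, 0, 0, 0, 0, 0], [-0.04, 0, 0, 0, 0, 0, 0], [-0.04, 0, 0, 0, 0, 0, 0], [0, 0, 0, 0, 0, 0, 0], [0, 0, 0, 0, 0, 0, 0], [0, 0, 0, 0, 0, 0, 0], [0, 0, 0, 0, 0, 0, 0]]
  ]
}}

```text
t: 14.02
tool_pos: [0.5891, -0.2495, 0.2505]
tool_rot: [2.03, 0.331, -2.084]
contact_force: [-0.4, -0.4, -0.8]
opening: -0.0001
```

```bash
python3 - <<'E'
from h import *
delta([.586,-.2500,.064])
save('scene','s10')
for t in ['large_button_top','small_button_top','spare_lid','spray_bottle','open_jar_mouth']: find(mark_of,'scene',t)
get_image('wrist');find(mark_of,'wrist','large_button_top')
E
```

```text
t 14.0167 tcp [ 0.5891 -0.2495  0.2505] F [-0.4 -0.4 -0.8] open -0.0001 x [-0.027  0.004 -1.   ]
delta [ 0.1865  0.0018 -0.0015]
scene large_button_top 0.82 [ 0.583 -0.247  0.071] px 204 284
scene small_button_top 0.63 [ 0.574 -0.325  0.071] px 165 287
scene spare_lid 0.96 [ 0.461 -0.08   0.005] px 274 248
scene spare_lid 0.73 [0.603 0.084 0.106] px 361 254
scene spray_bottle 0.7 [ 0.563 -0.437  0.002] px 118 311
scene spray_bottle 0.63 [0.489 0.102 0.107] px 355 214
scene open_jar_mouth 0.92 [0.761 0.19  0.101] px 435 307
scene open_jar_mouth 0.83 [0.606 0.18  0.105] px 405 247
wrist large_button_top 0.65 [ 0.584 -0.246  0.071] px 318 212
```

View pics/s10.png

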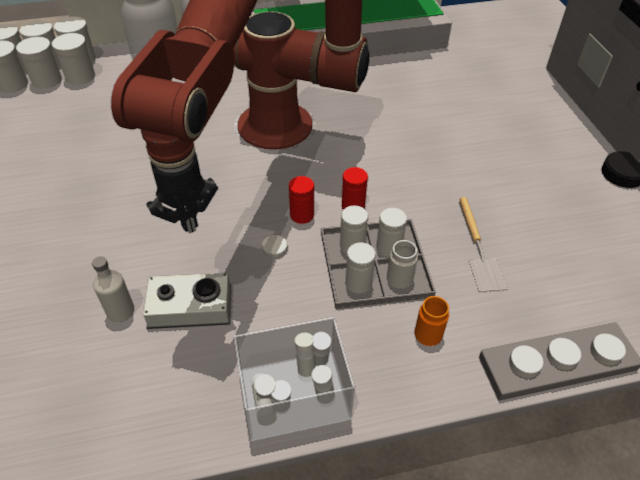

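All is in place: jars, lid (274,248), scraper (478,235) and bottle (115,295) as at the start; the button is up and the gripper clear.

```bash
python3 -c "
from station import finish_job; print(finish_job())"
```

```text
the job is handed in; nothing more can be done
None
```

The job is handed in, at about 14 s of the 43 s. I pointed at the open jar and pressed the large button fully down; `finish_job()` gives no verdict.

- **Pointing:** the jar without a lid is the white one at about (0.605, 0.178). I held the closed fingertips over its mouth, about 28 mm above the rim, for more than 2 s. The hold was centred to within a few millimetres; the scene view alone read about 7 mm off.
- **Button:** I pressed twice. The first press reached a hard stop at 44 N, but the fingertips looked about 5 mm off-centre and might have been on the collar. I recentred and pressed again. That press was centred and stopped at z = 0.0656 m with 25–31 N, about 5–6 mm below the released top. Between the two full presses the fingers also touched the button lightly once (about 2 N).
- **Last checks:** the large button's top reads 0.071 m again in the scene and wrist views. Both buttons are up, and the jars, spare lid, scraper and spray bottle look unmoved. The gripper is clear at z = 0.25 m, with only noise on the force reading. Single network readings differed by up to about 9 mm between views, so I used averages and triangulation.

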